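# Lock the filter cell onto its bayonet mount

### The arm

A 6-joint arm with a two-finger parallel gripper is mounted at the origin on a cart in front of the work surface, level with it; the furniture and walls round the work are solid. World frame = base frame: x ahead of the robot, y to its left, z up, the work surface at z = 0. Lengths are in m, angles in rad, forces in N, time in s.
With the tool pointing down it reaches from about 0.325 to 0.9 m from the base axis. Payload 6.1 kg.
Tool frame: the origin (TCP) lies between the finger pads; the fingertips stand 17 mm ahead of it and the grasp point (between the pads) lies 2 mm behind it; z points along the fingers, y is the line along which they close (so a half turn about z gives the same grasp; the last joint's range is limited). The gripper opens to 87 mm and grips with 3 to 60 N. Pads are 19 mm wide; open, the fingers measure 117 mm over their backs; the gripper's body (75 mm by 190 mm) begins 51 mm behind the grasp point.
Start: joints at [1.137, 0.22, 1.526, -0, 1.395, -0.126], TCP at [0.189, 0.596, 0.201] pointing down, gripper open.
Joint ranges: [-2.98, 2.98], [-0.91, 2.08], [0.09, 2.57], [-1.24, 4.39], [0.2, 2.65], [-2.68, 2.68]. Speed limits (rad/s): [2.57, 2.57, 3.01, 3.14, 3.14, 3.14].

### API

Orientations are given as a unit quaternion [x, y, z, w].
In Python, from rig import ctrl gives the robot as it stands. Calls block until the motion is done:
- ctrl.move_to(position, orientation): joint-space move of the TCP to a pose.
- ctrl.movel(position, orientation=None, vel=0.15, max_force=None): straight line of the TCP; orientation=None keeps the orientation; vel is the mean speed in m/s. With max_force (N) it stops when the force on the tool has changed by that much, and returns True; else False.
- ctrl.move_j(angles): joint-space move.
- ctrl.gripper_to(opening, grip_force=None): finger opening in m; grip_force is the grip in N (None keeps the last); returns when the fingers have stopped.
- ctrl.sleep(seconds).
- ctrl.inverse_kinematics(position, orientation): joint angles nearest the present ones, or None.
- ctrl.get_state(): the state.
- ctrl.capture(name): name is "scene" or "top" or "wrist"; returns a dict with "color" (400x640x3 uint8, red, green, blue), "fx", "fy", "cx", "cy" (pixels), "T" (4x4, takes a point from camera to world coordinates). Camera axes: x right, y down, z forward; pixel columns grow to the right and rows downward; lengths in m; the calibration is good to about 2 mm. The wrist camera is an equidistant fisheye: a pixel r from the principal point sees the ray r / f radians off the axis. A picture is of the moment at which its call begins. There is no depth.
A pose or a line that the arm cannot do raises ctrl.MotionError and nothing moves.
- ctrl.job_done(): hands the job in; it is judged then, once.
The state is a dict: "clock": time; "joint_positions": joint angles; "qd": joint speeds; "effort": joint torques, N m; "position": TCP position; "eef_rot": TCP orientation; "ft_force": force on the tool from outside, world axes, zero at the start; "ft_torque": the same for the moment, N m; "gripper_width": finger opening in m; "finger_force": force on a finger pad.
Only numpy, scipy, OpenCV 4.12 (cv2) and the standard library are available. Lean on these libraries where they do the work, as an engineer would, in place of code of your own. Each camera call takes 0.05 s, during which the arm holds its last target. There are 200 camera calls.

### The job

Seat the filter cell on its mount: first throw the red-knobbed stop lever into the red-marked notch, then turn the black knurled collar, pressing lightly, until its hidden keyways drop over the pins, and push it straight down against the spring until it sits fully home on the shoulder. Finish while still holding the collar down there, because the spring lifts it again if it is let go; leave the tweezers, the round cap and the aluminium block where they lie.

Things in the scene. Friction and masses are not known exactly. Their poses are not given: they have to be found in the camera images.
- collar_grip (a point): best gripping point of the black knurled collar (filter cell): loose, upright, round, 52 mm across, 50 mm tall, amber glass in its top, 0.1 to 0.2 kg. The point lies on its axis, 36 mm above its lower rim, 14 mm below its top; z up. At the start the rim rides on three pins, 51 mm above the worktop, so it stays up until its keyways meet them. Bore play 1.5 mm all round.
- collar_top (a point): centre of the collar's top face, 50 mm above its lower rim. Three keyways inside (120 degrees apart, 10 mm wide, for 6 mm pins) cannot be seen; nothing listed tells where the pins are. Turned clockwise seen from above by some 20 to 80 degrees it can drop (they match over some 10 to 20 degrees): 7 mm freely down to the sprung seat, then 8 mm against the spring, 15 mm in all.
- mount_shoulder (a point): centre of the flat round aluminium shoulder (56 mm across) of the fixed mount, on the spigot's axis, 36 mm above the worktop; z up, axes as the base plate (156 x 205 x 12 mm), lever on its -y side. Home: the collar's lower rim lies on this shoulder, so collar_grip is 36 mm above this point (51 mm at the start, 44 mm when resting on the free seat).
- lever_knob (a point): centre of the stop lever's upright red knob: a round grip 16 mm in diameter, 36 mm tall, its top 94 mm above the worktop, this point 76 mm above it; it moves on a level circle of 65 mm radius round lever_pivot. Below the knob is only the lever arm (top 50 mm above the worktop).
- lever_pivot (a point): upright pivot axis of the stop lever, 60 mm from the mount's axis; 48 mm above the worktop. The steel tongue on the lever's other end reaches under the collar's rim and keeps it from going down until the lever is thrown.
- notch_mark (a point): red-marked notch in the grey quadrant plate below the lever, 65 mm from lever_pivot, 36 mm above the worktop: the knob stands right above this point when the lever is in the notch. A sprung ball under the lever clicks in within about 3 degrees either side; some 5 N at the knob moves it in or out.
- stop_lever (a joint): angle of the stop lever, rad, positive counter-clockwise seen from above: about 0 at the start (tongue under the collar, knob pointing away from the collar), 0.80 in the marked notch, stops at -0.25 and 1.25; stays where it is left.
- spring_seat (a joint): how far the sprung brass seat inside the mount is pressed down, m: 0 free, 0.008 when the collar is home; the spring pushes up with 4 N at 0 and 10 N at 0.008.
- tweezers: steel tweezers lying on the worktop, 14 x 126 x 9 mm, long along y; origin at the centre of the underside. Bystander.
- window_cap: round black cap with a white insert, 61 mm across, 13 mm tall, lying on the worktop; origin at the centre of the underside. Bystander.
- riser_block: small aluminium block with a hole in its top, 40 x 30 x 19 mm, on the worktop; origin at the centre of the underside. Bystander.
There are look-alikes about, which are no part of the job. What is shaped like the part that bears collar_grip but purple is not meant.

How it is judged:
By the outcome, as a careful person would: the job done as asked, in the order asked, and still so for the second after the job is handed in, while the arm keeps its last pose, push and grip.
It also fails if it takes over 48 s, if anything falls off the work surface, if the arm or the gripper's body presses on something with over 40 N, if the wrist force passes 120 N, or if a joint passes its speed limit or range.

## Working session

There is one attempt and no reset: what is moved stays moved. The work goes in short steps, each a Python script; the robot and the scene stay as the last script left them, time stands still between calls to the robot, and variables do not carry over. Pictures are saved under pics/ and viewed, at most 12 in all, crops included, and the job is handed in when it is done.

```bash
mkdir -p pics; cat > h.py <<'E'
import numpy as np, cv2
from rig import ctrl
def snap(cam,name):
    c=ctrl.capture(cam); cv2.imwrite(f'pics/{name}.png',c['color'][:,:,::-1]); np.savez(f'pics/{name}.npz',**{k:c[k] for k in('fx','fy','cx','cy','T','color')}); return c
def ray(c,u,v,fish=False):
    x=(u-c['cx'])/c['fx']; y=(v-c['cy'])/c['fy']
    if fish:
        r=np.hypot(x,y); d=np.array([x/r*np.sin(r),y/r*np.sin(r),np.cos(r)]) if r>1e-9 else np.array([0,0,1.])
    else: d=np.array([x,y,1.])
    T=np.array(c['T']); return T[:3,3],T[:3,:3]@d
def atz(c,u,v,z,fish=False):
    o,d=ray(c,u,v,fish); return o+d*(z-o[2])/d[2]
E
python3 - <<'E'
from h import *
for n in('scene','top'):
    c=snap(n,n); im=c['color'][:,:,::-1]
    print(n,c['fx'],np.round(c['T'],3).tolist())
a=cv2.imread('pics/scene.png');b=cv2.imread('pics/top.png')
print(ctrl.get_state())
E
```

```text
scene 439.6386392573045 [[0.665, -0.551, 0.504, 0.118], [-0.747, -0.485, 0.455, -0.165], [-0.007, -0.679, -0.734, 0.723], [0.0, 0.0, 0.0, 1.0]]
top 367.06845270308577 [[0.082, -0.968, 0.235, 0.34], [-0.997, -0.08, 0.017, 0.238], [0.002, -0.236, -0.972, 0.906], [0.0, 0.0, 0.0, 1.0]]
{'clock': 0.1, 'joint_positions': array([ 1.13691037e+00,  2.21150062e-01,  1.52749551e+00, -3.10575333e-05,
        1.39470313e+00, -1.26097838e-01]), 'qd': array([-0.0007184 , -0.0002028 , -0.00200422,  0.00060048, -0.00085969,
       -0.00036984]), 'effort': array([ 1.54224541e-03, -4.95947635e+01, -3.88515043e+01,  7.01237144e-02,
        5.16521651e-02, -1.32519412e-05]), 'position': array([0.18910412, 0.59507728, 0.19994558]), 'eef_rot': array([ 1.53284561e-01,  9.88181700e-01, -8.48056477e-04, -2.27949235e-04]), 'ft_force': array([ 0.25377217, -0.09847273,  0.26270497]), 'ft_torque': array([-0.01488917,  0.0122833 ,  0.0234884 ]), 'finger_force': 0.0, 'gripper_width': 0.08705987697650487}
```

View pics/top.png

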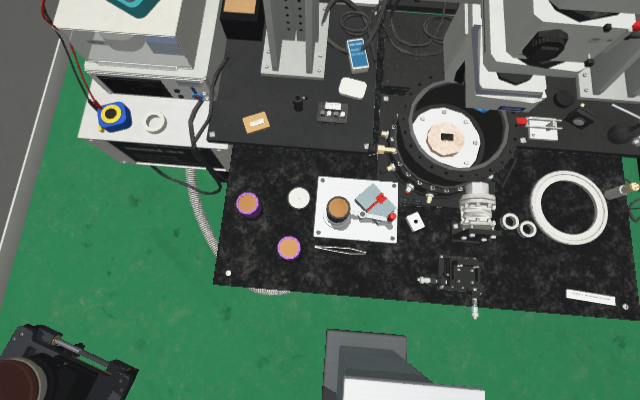

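View pics/scene.png

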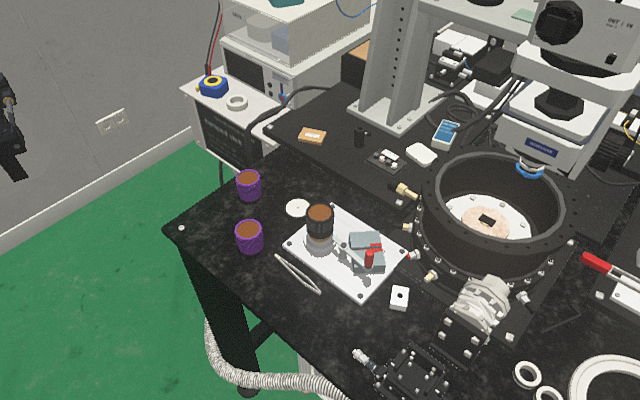

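The top view shows the collar at about (339,209), the knob at (392,217) and the red mark at (375,200). In the scene view the collar is at (320,215) and the knob at (369,258). I'll enlarge both.

```bash
python3 - <<'E'
import cv2,numpy as np
a=cv2.imread('pics/top.png')[170:250,300:410]; b=cv2.imread('pics/scene.png')[190:310,270:420]
a=cv2.resize(a,(770,560),interpolation=cv2.INTER_CUBIC);b=cv2.resize(b,(750,600),interpolation=cv2.INTER_CUBIC)
cv2.imwrite('pics/topc.png',a);cv2.imwrite('pics/scenec.png',b)
E
```

```text
(no output)
```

View pics/topc.png

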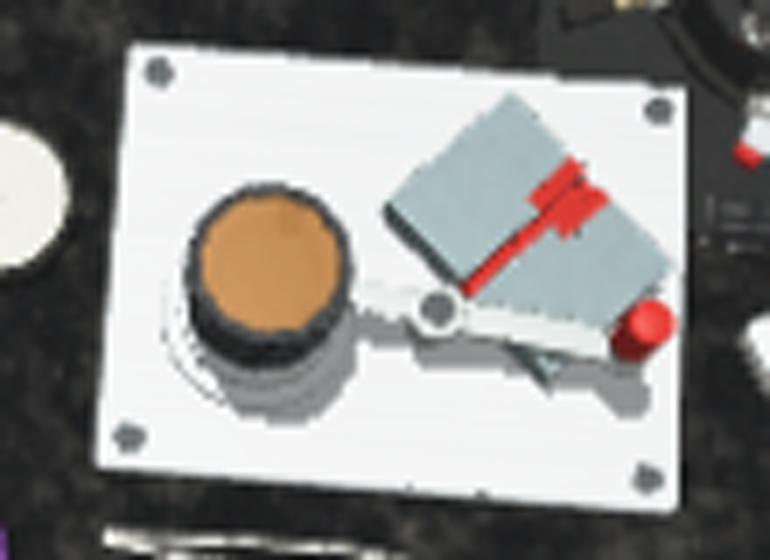

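View pics/scenec.png

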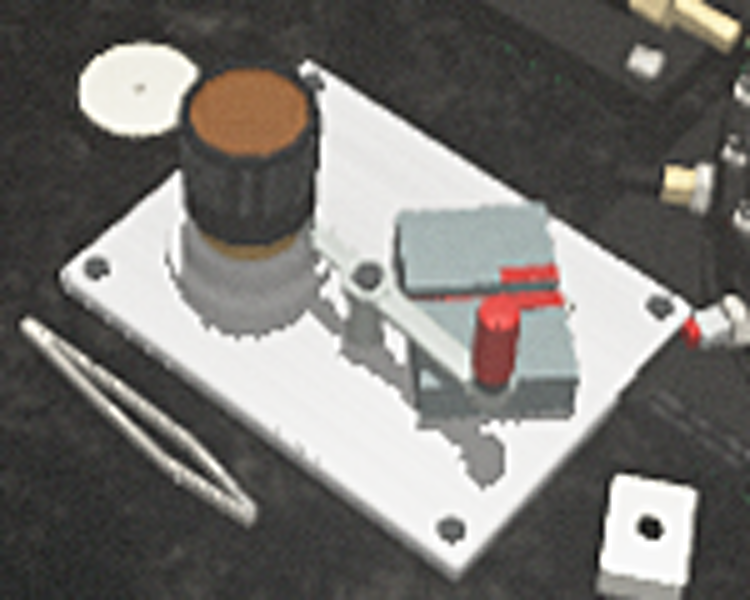

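```bash
python3 - <<'E'
from h import *
t=dict(np.load('pics/top.npz'));s=dict(np.load('pics/scene.npz'))
P={}
for n,c,u,v,z in [('col',t,338.6,207.4,.101),('col',s,320,212.6,.101),('knob',t,393,216,.094),('knob',s,369.8,252.2,.094),('piv',t,362.9,214.1,.052),('piv',s,343.8,245,.052),('mark',t,381.1,197.9,.036)]:
    p=atz(c,u,v,z); print(n,p.round(4)); P.setdefault(n,[]).append(p[:2])
P={k:np.mean(v,0) for k,v in P.items()}
a=lambda d:np.degrees(np.arctan2(d[1],d[0]))
for x,y in(('col','piv'),('piv','knob'),('piv','mark')): d=P[y]-P[x]; print(x,y,np.linalg.norm(d),a(d))
# plate corners (top)
for u,v in((129,44),(687,88),(97,466),(678,512)): print(atz(t,300+u/7,170+v/7,.012).round(4))
E
```

```text
col [0.5206 0.2038 0.101 ]
col [0.523  0.2005 0.101 ]
knob [0.5125 0.08   0.094 ]
knob [0.5162 0.0774 0.094 ]
piv [0.5201 0.1431 0.052 ]
piv [0.5236 0.1409 0.052 ]
mark [0.5674 0.0992 0.036 ]
col piv 0.06013037980680661 -89.96693719051837
piv knob 0.06372735887292792 -96.75438591328435
piv mark 0.06252421265932016 -43.243913139324405
[0.6172 0.2567 0.012 ]
[0.6173 0.0539 0.012 ]
[0.4627 0.2553 0.012 ]
[0.4632 0.0524 0.012 ]
```

```bash
cat >> h.py <<'E'
def quat(psi):  # tool down, closing line at psi deg
    f=np.radians((psi+90)/2); return [np.cos(f),np.sin(f),0,0]
PIV=np.array([.5218,.1420]); MNT=np.array([.5218,.2020])
def arc(a,z,r=.065): a=np.radians(a); return [PIV[0]+r*np.cos(a),PIV[1]+r*np.sin(a),z]
def rep():
    s=ctrl.get_state(); print(round(s['clock'],2),s['position'].round(4),'F',s['ft_force'].round(1),'Tz',round(s['ft_torque'][2],3),'w',round(s['gripper_width'],4),'ff',round(s['finger_force'],1),'j6',round(s['joint_positions'][5],2)); return s
E
python3 - <<'E'
from h import *
a0=-96.7; 
for o in(90,-90):
  print([ctrl.inverse_kinematics(arc(a,.1),quat(a+o)) for a in(a0,-44)])
E
```

```text
[array([-2.24864276e-03,  6.76277939e-02,  1.89481869e+00, -4.44089210e-16,
        1.17914617e+00,  1.14688417e-01]), array([ 3.20120807e-02,  1.99076317e-01,  1.74864308e+00, -4.44089210e-16,
        1.19387326e+00, -7.70839375e-01])]
[None, array([ 3.20120807e-02,  1.99076317e-01,  1.74864308e+00, -4.44089210e-16,
        1.19387326e+00,  2.37075328e+00])]
```

```bash
python3 - <<'E'
from h import *
a0=-96.7
ctrl.move_to(arc(a0,.17),quat(a0+90)); ctrl.gripper_to(.05,15)
snap('wrist','w1'); rep()
ctrl.movel(arc(a0,.077),vel=.12,max_force=8); rep()
ctrl.gripper_to(0.0,15); rep()
for a in np.linspace(a0,-44.2,7)[1:]:
    ctrl.movel(arc(a,.077),quat(a+90),vel=.06,max_force=40)
ctrl.sleep(.2); rep()
ctrl.gripper_to(.04); rep()
ctrl.movel(arc(-44.2,.16),vel=.15); snap('wrist','w2'); snap('top','t2'); rep()
w=cv2.imread('pics/w2.png');t=cv2.resize(cv2.imread('pics/t2.png')[170:250,300:410],(550,400),interpolation=cv2.INTER_CUBIC)
cv2.imwrite('pics/tc2.png',t)
E
```

```text
3.24 [0.5142 0.0774 0.17  ] F [-0.4  0.1  0.5] Tz -0.01 w 0.0505 ff 0.0 j6 0.11
4.17 [0.5149 0.0774 0.0778] F [-0.1  0.   0.5] Tz 0.004 w 0.0502 ff 0.0 j6 0.11
5.22 [0.5142 0.0775 0.077 ] F [ 0.3 -0.2  0.5] Tz -0.01 w 0.0004 ff 0.0 j6 0.11
7.33 [0.568  0.0964 0.0769] F [ 0.5 -0.2 -0.1] Tz -0.037 w 0.0004 ff 0.0 j6 -0.77
8.26 [0.5684 0.0967 0.077 ] F [-0.  -0.2  0.4] Tz 0.016 w 0.0401 ff 0.0 j6 -0.77
9.06 [0.5673 0.0966 0.1582] F [-0.1 -0.2 -0.1] Tz -0.018 w 0.0397 ff 0.0 j6 -0.77
```

View pics/w2.png

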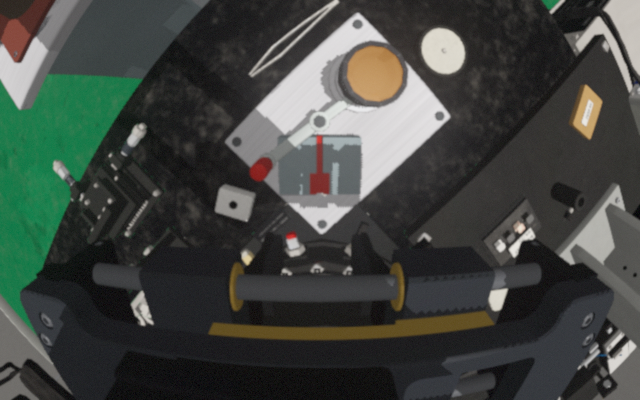

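The gripper closed to 0, so it missed the knob, and nothing moved. In the wrist view the knob top is at about (266,160), the collar top at (373,72), the pivot at (319,121) and the mark at (319,185). I'll check these against the calibration.

```bash
python3 - <<'E'
from h import *
c=dict(np.load('pics/w2.npz'));print(c['fx'],c['cx'],c['cy'],np.round(c['T'],3).tolist())
for n,u,v,z in(('knob',266,160,.094),('col',373,72,.101),('piv',319,121,.05),('mark',319,185,.036)): print(n,atz(c,u,v,z,True).round(4))
def proj(c,p):
    T=c['T'];q=T[:3,:3].T@(np.array(p)-T[:3,3]);r=np.arctan2(np.hypot(*q[:2]),q[2]);d=q[:2]/np.hypot(*q[:2])*r; return [c['cx']+c['fx']*d[0],c['cy']+c['fy']*d[1]]
print(proj(c,[.5673,.0966,.158]),proj(c,[.5673,.0966,.141]))
d=dict(np.load('pics/w1.npz')); a=np.hstack([d['color'][:,:,::-1]]); cv2.imwrite('pics/w1c.png',np.ascontiguousarray(a))
E
```

```text
309.70691628693146 316.4959942351872 197.7094332937072 [[0.698, 0.684, 0.213, 0.509], [0.717, -0.666, -0.208, 0.156], [-0.0, 0.297, -0.955, 0.343], [0.0, 0.0, 0.0, 1.0]]
knob [0.5124 0.0948 0.094 ]
col [0.5207 0.2058 0.101 ]
piv [0.5221 0.1467 0.05  ]
mark [0.5697 0.1007 0.036 ]
[np.float64(313.32759395821427), np.float64(234.89910904872315)] [np.float64(313.56415626722674), np.float64(225.04316126612656)]
```

View pics/w1c.png

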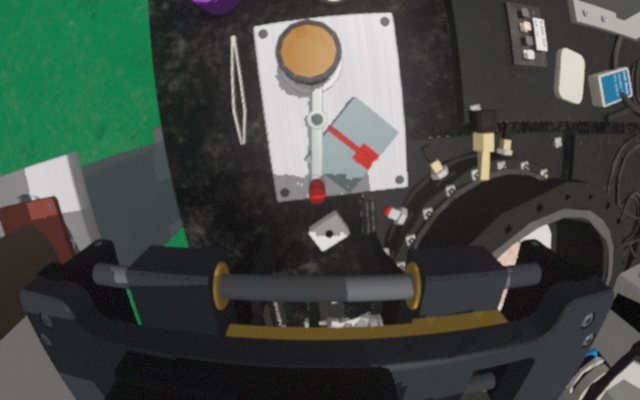

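```bash
python3 - <<'E'
from h import *
snap('scene','s2')
def proj(c,p):
    T=c['T'];q=T[:3,:3].T@(np.array(p)-T[:3,3]);r=np.arctan2(np.hypot(*q[:2]),q[2]);d=q[:2]/np.hypot(*q[:2])*r; return np.array([c['cx']+c['fx']*d[0],c['cy']+c['fy']*d[1]])
def crop(im,u,v,w,h,s): return cv2.resize(im[v:v+h,u:u+w],(400,300),interpolation=cv2.INTER_CUBIC)
o=[]
for n,tcp,(u,v) in(('w1',[.5142,.0774,.17],(230,110)),('w2',[.5673,.0966,.158],(200,110))):
    c=dict(np.load(f'pics/{n}.npz')); im=crop(np.ascontiguousarray(c['color'][:,:,::-1]),u,v,200,150,2)
    for p,col in((tcp,(0,255,0)),(arc(-96.7,.094),(255,255,0)),(PIV.tolist()+[.05],(255,0,255))):
        q=(proj(c,p)-[u,v])*2; print(n,q/2+[u,v]); cv2.circle(im,(int(q[0]),int(q[1])),3,col,1)
    o.append(im)
t=cv2.imread('pics/t2.png');s=cv2.imread('pics/s2.png')
o+= [crop(t,290,150,160,120,0),crop(s,270,180,160,120,0)]
cv2.imwrite('pics/comp.png',np.vstack([np.hstack(o[:2]),np.hstack(o[2:])]))
E
```

```text
w1 [316.7995155  237.23204205]
w1 [316.66057054 201.25367659]
w1 [316.56781529 123.81222103]
w2 [313.32759396 234.89910905]
w2 [253.47000485 175.92797398]
w2 [315.16782289 124.18339423]
```

View pics/comp.png

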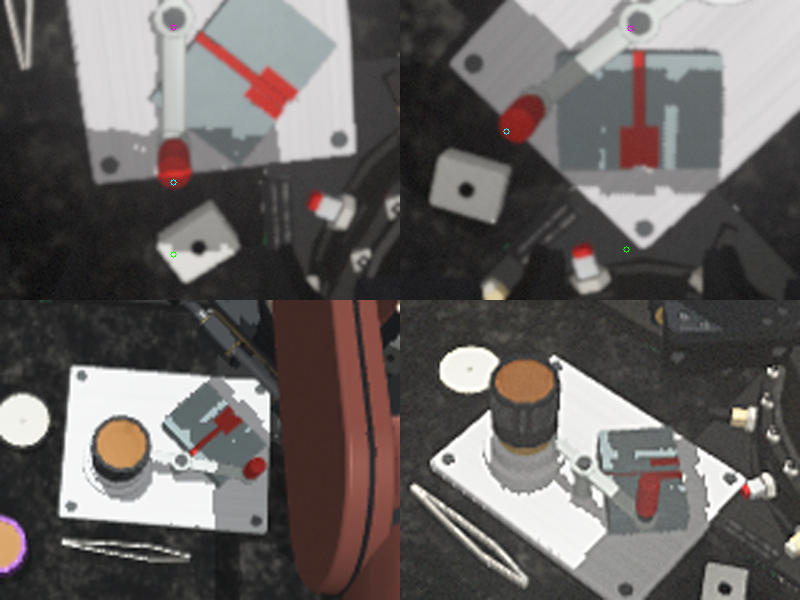

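The knob top is at about (317,198) in w1, against a projected (317,201), so the position agrees to about 3 mm and the lever has not moved. I'll go back down, close, and take pictures at each stage.

```bash
python3 - <<'E'
from h import *
a0=-96.7; p=arc(a0,.16); p[1]+=.003; q=quat(a0+90)
ctrl.gripper_to(.05,15)
ctrl.movel(p,q,vel=.2); p[2]=.077
ctrl.movel(p,vel=.15,max_force=8); s=rep(); print(s['eef_rot'])
snap('wrist','w3');snap('scene','s3');snap('top','t3')
ctrl.gripper_to(.012,15); rep(); snap('wrist','w4');snap('scene','s4')
L=lambda n:cv2.imread(f'pics/{n}.png')
def crop(im,u,v,w,h): return cv2.resize(im[v:v+h,u:u+w],(400,300),interpolation=cv2.INTER_CUBIC)
cv2.imwrite('pics/comp2.png',np.vstack([np.hstack([crop(L(n),200,110,240,180) for n in('w3','w4')]),np.hstack([crop(L(n),290,180,160,120) for n in('s3','s4')])]))
E
```

```text
11.4 [0.5148 0.0805 0.0776] F [0.  0.3 0.4] Tz 0.021 w 0.0501 ff 0.0 j6 0.12
[7.47162399e-01 6.64641390e-01 3.21311139e-04 2.61361821e-04]
12.46 [0.5142 0.0805 0.077 ] F [ 0.1 -0.1 -0.3] Tz 0.004 w 0.0119 ff 0.0 j6 0.12
```

View pics/comp2.png

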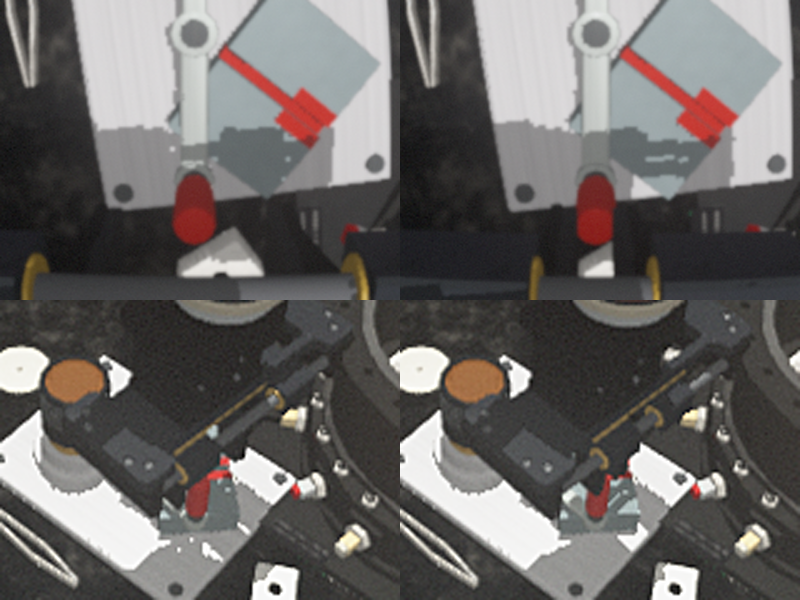

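```bash
python3 - <<'E'
from h import *
def proj(c,p):
    T=c['T'];q=T[:3,:3].T@(np.array(p)-T[:3,3]);r=np.arctan2(np.hypot(*q[:2]),q[2]);d=q[:2]/np.hypot(*q[:2])*r; return np.array([c['cx']+c['fx']*d[0],c['cy']+c['fy']*d[1]])
c=dict(np.load('pics/w4.npz'));T=c['T'];print(T.round(3).tolist())
print('knob',atz(c,316.7,245.6,.094,True))
x,y,z=.5142,.0805,.077
for n,p in (('tipL inner-near',[x-.006,y+.0095,z-.017]),('tipR near',[x+.006,y+.0095,z-.017]),('tip far',[x+.006,y-.0095,z-.017]),('tcp',[x,y,z]),('knobtop',arc(-96.7,.094)),('knobbot',arc(-96.7,.058)),('up30',[x+.006,y+.0095,z+.03])): print(n,proj(c,p).round(1))
im=c['color'][200:300,260:375,::-1]; im=cv2.convertScaleAbs(im,alpha=2.2,beta=25)
s=cv2.imread('pics/s4.png')[235:285,345:405]; s=cv2.convertScaleAbs(s,alpha=1.8,beta=20)
cv2.imwrite('pics/z.png',np.hstack([cv2.resize(im,(400,348),interpolation=cv2.INTER_CUBIC),cv2.resize(s,(400,348),interpolation=cv2.INTER_CUBIC)]))
E
```

```text
[[0.993, -0.112, -0.034, 0.524], [-0.117, -0.948, -0.295, 0.164], [0.001, 0.297, -0.955, 0.261], [0.0, 0.0, 0.0, 1.0]]
knob [0.51435908 0.08269785 0.094     ]
tipL inner-near [306.6 215.5]
tipR near [323.8 213.6]
tip far [326.7 238.3]
tcp [316.8 237.2]
knobtop [317.5 253.3]
knobbot [317.3 229.9]
up30 [325.7 243.1]
```

View pics/z.png

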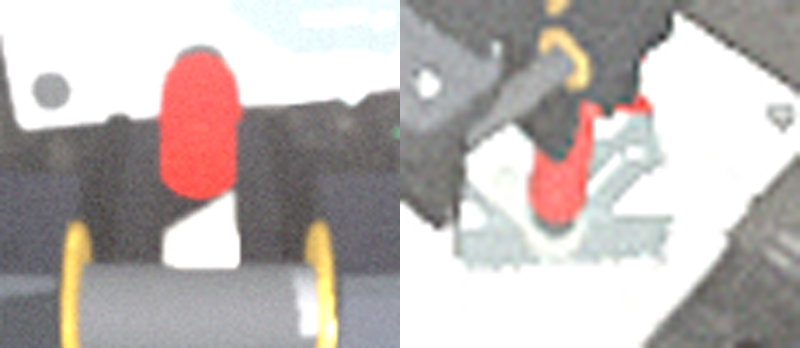

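```bash
python3 - <<'E'
from h import *
s=dict(np.load('pics/s4.npz'));c=dict(np.load('pics/w4.npz'))
o,d=ray(s,369.7,257.3)
for x in(.493,.508,.52): print('scene',(o+d*(x-o[0])/d[0]).round(4))
for u,v in((300,233),(337,233)):
  for z in(.05,.06,.07,.08,.09): print('wrist',z,atz(c,u,v,z,True).round(4))
E
```

```text
scene [0.493  0.0622 0.1173]
scene [0.508  0.0713 0.0931]
scene [0.52   0.0786 0.0737]
wrist 0.05 [0.5008 0.073  0.05  ]
wrist 0.06 [0.5019 0.0774 0.06  ]
wrist 0.07 [0.5029 0.0817 0.07  ]
wrist 0.08 [0.504 0.086 0.08 ]
wrist 0.09 [0.5051 0.0903 0.09  ]
wrist 0.05 [0.5281 0.0698 0.05  ]
wrist 0.06 [0.5279 0.0743 0.06  ]
wrist 0.07 [0.5277 0.0787 0.07  ]
wrist 0.08 [0.5275 0.0832 0.08  ]
wrist 0.09 [0.5273 0.0877 0.09  ]
```

Both views agree on the fingers. The wrist view puts the near face at y≈0.090 and the scene view puts the far edge at y≈0.071, which gives fingertips at z≈0.092. They sit just above the knob top, about 30 mm higher than the spec says. I'll go lower with a force guard and close there.

```bash
python3 - <<'E'
from h import *
a0=-96.7; p=arc(a0,.055); p[1]+=.002
ctrl.gripper_to(.045,15)
print(ctrl.movel(p,vel=.05,max_force=6)); rep()
ctrl.gripper_to(.0,15); rep()
E
```

```text
False
14.0 [0.514  0.0794 0.0547] F [-0.4 -0.2 -0.3] Tz 0.009 w 0.0448 ff 0.0 j6 0.12
14.62 [0.5143 0.0795 0.0552] F [-0.9  0.4  1.6] Tz -0.063 w 0.0155 ff 15.0 j6 0.12
```

Gripped: the width is 15.5 mm at 15 N. Next, the arc to the notch.

```bash
python3 - <<'E'
from h import *
a0=-96.7
for a in np.linspace(a0,-44.2,6)[1:]:
    if ctrl.movel(arc(a,.055),quat(a+90),vel=.06,max_force=35): print('stop',a)
    rep()
ctrl.gripper_to(.04); rep()
ctrl.movel(arc(-44.2,.16),vel=.2)
c=snap('top','t5'); snap('wrist','w5'); rep()
r=c['color'].astype(int); m=(r[...,0]>120)&(r[...,1]<70)&(r[...,2]<70); m[:, :340]=0;m[:,420:]=0;m[:170]=0;m[250:]=0
n,l,st,ce=cv2.connectedComponentsWithStats(m.astype(np.uint8)); print(st.tolist(),ce.round(1).tolist())
w=cv2.imread('pics/w5.png'); im=cv2.resize(cv2.imread('pics/t5.png')[160:260,295:420],(400,320),interpolation=cv2.INTER_CUBIC)
cv2.imwrite('pics/c5.png',np.hstack([im,cv2.resize(w[20:260,220:420],(267,320))]))
E
```

```text
14.97 [0.527  0.0791 0.0552] F [ 2.5  8.  -1.2] Tz 0.155 w 0.0159 ff 15.0 j6 -0.07
15.32 [0.5383 0.0809 0.0551] F [ 1.8  5.8 -0.4] Tz -0.029 w 0.0152 ff 15.0 j6 -0.25
15.68 [0.5493 0.0846 0.0551] F [0.1 5.5 1.1] Tz 0.038 w 0.0155 ff 15.0 j6 -0.43
16.02 [0.5595 0.0903 0.0551] F [0.3 5.1 2.3] Tz 0.0 w 0.0156 ff 15.0 j6 -0.6
16.38 [0.5689 0.0982 0.0551] F [ 2.2  6.3 -0.7] Tz 0.038 w 0.0153 ff 15.0 j6 -0.76
17.12 [0.5684 0.0966 0.055 ] F [-0.2 -0.9 -0.4] Tz -0.015 w 0.0399 ff 0.0 j6 -0.77
17.89 [0.5669 0.0966 0.1577] F [-0.2  0.2  0.1] Tz -0.025 w 0.0399 ff 0.0 j6 -0.77
[[0, 0, 640, 400, 255970], [382, 190, 7, 5, 26], [377, 197, 1, 1, 1], [386, 198, 1, 1, 1], [381, 201, 2, 2, 2]] [[319.5, 199.5], [385.1, 191.9], [377.0, 197.0], [386.0, 198.0], [381.5, 201.5]]
```

View pics/c5.png

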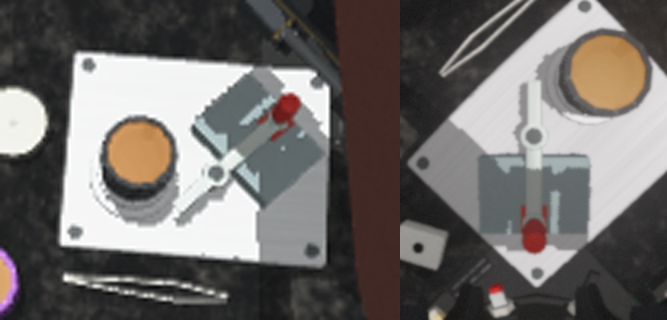

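The lever is in line with the red mark: the knob sits right over it in both views, and the wrist view is within about 1° of straight. The drag force on the tool was about +6 N in y and the wrist view is offset by +3–4 mm, so I'll take the mount at about (0.521, 0.204). Now to grip the collar.

```bash
python3 - <<'E'
from h import *
M=[.5212,.2040]
ctrl.gripper_to(.075,8)
ctrl.move_to(M+[.14],quat(90)); rep()
print(ctrl.movel(M+[.058],vel=.1,max_force=6)); rep()
ctrl.gripper_to(.03,10); s=rep()
E
```

```text
19.38 [0.5215 0.2039 0.1402] F [ 0.5 -0.1  1. ] Tz 0.035 w 0.0748 ff 0.0 j6 -1.34
False
20.34 [0.5219 0.2041 0.0587] F [ 0.4 -0.5 -0. ] Tz 0.02 w 0.0748 ff 0.0 j6 -1.34
20.87 [0.5215 0.204  0.0584] F [ 0.4 -0.7  2.4] Tz -0.011 w 0.053 ff 10.0 j6 -1.34
```

```bash
cat > turn.py <<'E'
from h import *
M=[.5212,.2040]
ctrl.gripper_to(.03,30); s=rep()
z0=s['position'][2]
ctrl.movel(M+[z0-.005],vel=.02,max_force=3); s=rep(); z=s['position'][2]
for psi in range(84,-5,-6):
    if ctrl.movel(M+[z],quat(psi),vel=.06,max_force=25): print('stop'); rep(); break
    ctrl.movel(M+[z-.006],vel=.03,max_force=4); s=ctrl.get_state(); zn=s['position'][2]
    print(psi,round(s['clock'],2),round(zn-z0,4),s['ft_force'].round(1),round(s['ft_torque'][2],2))
    if zn<z-.003: print('DROP'); break
    z=max(zn,z-.001)
E
python3 turn.py
```

```text
21.08 [0.5215 0.204  0.0583] F [-0.4 -0.2  2.8] Tz 0.014 w 0.0523 ff 30.0 j6 -1.34
21.29 [0.5219 0.204  0.0581] F [-3.  -0.7  6.8] Tz 0.011 w 0.0523 ff 30.0 j6 -1.34
84 21.76 -0.0004 [-4.  -0.5  9. ] -0.01
78 22.23 -0.0005 [-2.8 -1.   8.7] -0.0
72 22.69 -0.0007 [-3.2 -1.6  7.3] -0.04
66 23.16 -0.0008 [-2.4 -1.4  9.2] -0.04
60 23.62 -0.0011 [-3.3 -0.9  8.8] -0.05
54 24.09 -0.0011 [-3.1 -1.1  9.5] -0.07
48 24.56 -0.0015 [-3.2 -0.9 10.1] -0.1
42 25.02 -0.0039 [ 4.7  1.2 -4.4] -0.78
36 25.57 -0.0091 [0.3 0.6 3.8] 0.05
DROP
```

It dropped at a turn of about 50°, and z is now on the seat. Next I push it home.

```bash
python3 - <<'E'
from h import *
M=[.5212,.2040]; z0=.0583
ctrl.gripper_to(.03,45)
for dz in(.008,.010,.012,.0135,.015,.0165):
    r=ctrl.movel(M+[z0-dz],vel=.03,max_force=25); s=ctrl.get_state(); print(dz,r,round(s['position'][2]-z0,4),s['ft_force'].round(1),round(s['clock'],2),round(s['gripper_width'],4))
    if r or s['ft_force'][2]>25: break
c=snap('scene','s6'); snap('top','t6'); rep()
E
```

```text
0.008 False -0.0078 [-0.   1.3  3.6] 26.04 0.0522
0.01 False -0.01 [0.6 2.6 2.9] 26.29 0.0523
0.012 False -0.0118 [0.2 2.6 5. ] 26.54 0.052
0.0135 False -0.0132 [-0.7  2.4  6. ] 26.79 0.0521
0.015 False -0.0145 [-0.3  2.5  6.2] 27.04 0.0525
0.0165 False -0.0153 [-3.3  2.3 12.5] 27.29 0.0523
27.39 [0.5213 0.2044 0.043 ] F [-3.3  3.1 12.3] Tz -0.004 w 0.052 ff 45.3 j6 -0.4
```

```bash
python3 - <<'E'
from h import *
M=[.5212,.2040]; z0=.0583
for dz in(.018,.0195):
    r=ctrl.movel(M+[z0-dz],vel=.03,max_force=25); ctrl.sleep(.3); s=rep(); print(dz,r,round(s['position'][2]-z0,4))
c=snap('scene','s7')
b=cv2.imread('pics/s7.png')[190:310,270:420]; t=cv2.imread('pics/t6.png')[160:260,295:420]
cv2.imwrite('pics/c7.png',np.hstack([cv2.resize(b,(450,360),interpolation=cv2.INTER_CUBIC),cv2.resize(t,(350,360))]))
E
```

```text
27.94 [0.5213 0.2046 0.0428] F [-8.3  2.2 21.8] Tz -0.058 w 0.0523 ff 45.4 j6 -0.4
0.018 False -0.0155
28.49 [0.5213 0.2047 0.0427] F [-12.3   1.4  30.9] Tz 0.008 w 0.0522 ff 45.5 j6 -0.4
0.0195 False -0.0156
```

View pics/c7.png

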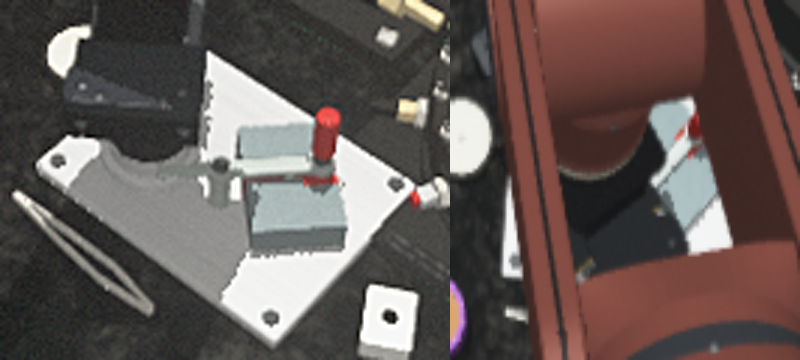

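The collar is against the hard stop: z is unchanged while the force climbs to 31 N. The lever is in the notch and the tweezers and block haven't moved. The cap is only partly visible. I'll ease back to about 20 N and hand in.

```bash
python3 - <<'E'
from h import *
ctrl.movel([.5212,.2040,.0583-.0178],vel=.03); ctrl.sleep(.3); rep(); print(ctrl.job_done())
E
```

```text
29.09 [0.5213 0.2046 0.0428] F [-7.6  2.9 21.3] Tz -0.026 w 0.0522 ff 45.4 j6 -0.4
the job is handed in; nothing more can be done
None
```

Handed in at 29 s: the stop lever is in the red-marked notch, and the collar was turned about 50° clockwise, dropped over the pins, pushed to a hard stop about 15 mm down, and is still held there with about 20 N.

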